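Tongs, salt and matches back on their rests

ROBOT

A 7-joint arm with a two-finger parallel gripper is mounted at the origin on a cart in front of the work surface, level with it; the furniture and walls round the work are solid. World frame = base frame: x ahead of the robot, y to its left, z up, the work surface at z = 0. Lengths are in m, angles in rad, forces in N, time in s.
With the tool pointing down it reaches from about 0.4 to 0.875 m from the base axis. Payload 19.3 kg.
Tool frame: the origin (TCP) lies at the very end of the fingers, on their centre line; the grasp point (between the pads) lies 19 mm behind it; z points along the fingers, y is the line along which they close (so a half turn about z gives the same grasp; the last joint's range is limited). The gripper opens to 85 mm and grips with 20 to 120 N. Pads are 22 mm wide; open, the fingers measure 114 mm over their backs; the gripper's body (76 mm by 85 mm) begins 54 mm behind the grasp point. The pads swing forward as they close: fully open they stand 13 mm farther back than shut.
Start: joints at [1.249, 0.521, -0.036, 1.599, 0.021, 1.021, -0.113], TCP at [0.156, -0.605, 0.231] pointing down, gripper open.
Joint ranges: [-2.91, 2.91], [-0.3, 2.13], [-1.5, 1.42], [0.17, 2.43], [-1.26, 4.41], [0.16, 1.93], [-2.52, 2.52]. Speed limits (rad/s): [1.89, 1.89, 2.39, 2.39, 3.01, 3.01, 3.01].

INTERFACE

Orientations are given as [roll, pitch, yaw] about the fixed x, y, z axes, in that order (R = Rz(yaw) Ry(pitch) Rx(roll)).
In Python, from workcell import monitor, viewer, bot gives the robot as it stands.
- The arm moves only by the tool move_arm, never from a script. Its arguments are lists of equal length, an entry for each row: "gripper": the opening, from 0 (shut) to 1 (fully open); "linear": the shift along the tool's x, y, z in cm, a list of three; "twist": the turn about the tool's z in degrees. A call has 1 to 8 rows; each row shifts and turns the commanded pose from where the row before left it, along the tool's axes as they then stand; what a row does not reach is not made up. A row lasts 1/10 s, in which the tool goes at most 50 mm and 8.59 degrees, less where a joint would pass 70% of its speed; a pose out of reach is approached as far as the arm can. A call with a gripper value outside its range is refused whole. The fingers move at their own pace and stop on an object; "squeeze" is the grip in N (left out, the last holds). Time passes only in rows, so rows that do not move let the fingers close. It gives the time, the measured TCP pose, the force, the opening and the grip force at its end, in the units of the state.
- monitor.observe(): the state, without advancing time (a new reading comes with each control period).
- viewer.grab_frame(name): name is "scene" or "top"; returns a dict with "img" (400x640x3 uint8, red, green, blue), "K" (3x3 intrinsics, pixels), "k1" (the pictures are not rectified: a ray, as slopes to the right and down, at radius r is drawn at 1 + k1 r^2 times it, then the intrinsics apply), "eye" and "rotation" of the camera in the world. Camera axes: x right, y up, looking along -z (the intrinsics and any distortion apply to the point x, -y, -z); pixel columns grow to the right and rows downward; lengths in m; the calibration is good to about 2 mm. A picture is of the moment at which its call begins. There is no depth.
- bot.job_done(): hands the job in; it is judged then, once.
The state is a dict: "clock": time; "qpos": joint angles; "qd": joint speeds; "joint_efforts": joint torques, N m; "position": TCP position; "tool_rot": TCP orientation; "force": force on the tool from outside, world axes, zero at the start; "moment": the same for the moment, N m; "grip_width": finger opening in m; "finger_force": force on a finger pad.
Only numpy, scipy, OpenCV 4.12 (cv2) and the standard library are available. Lean on these libraries where they do the work, as an engineer would, in place of code of your own. Each camera call takes 0.05 s, during which the arm holds its last target. There are 200 camera calls.

TASK

Put the four loose things back on the wooden rests made for them: the tongs that are locked shut in the straight narrow rest, the tongs whose jaws are open in the flared rest, the salt shaker on the round rest and the matchbox flat in the small rectangular rest. Each must sit down inside the raised rim of its rest, and the shaker must stay upright all the while. Do not disturb the tin or the mug standing nearby.

Things in the scene. Friction and masses are not known exactly. Their poses are not given: they have to be found in the camera images.
- shut_tongs: small steel serving tongs locked shut (rigid), lying flat: 110 long, 70 g. Origin: middle of the length, on the underside. x along the length from hinge head to tips, z up. Head: block 28 long, 24 wide, 24 high centred at x = -41; two arms 20 high (22 at the tips), 20 wide together at the head tapering to 14 at the touching tips. Grip across the arms at the origin, 17 wide there
- open_tongs: small steel serving tongs, same make, jaws held open in a V (rigid), lying flat: 110 long, 73 wide at the tips, 70 g. Origin: middle of the length, on the underside. x along the V's axis from hinge head to tips, z up. Head: block with parallel sides, 28 long, 24 wide (y), 24 high, centred at x = -41, y = 0: the place to grip. Arms 20 high
- salt_shaker: upright glass salt shaker with a grey domed top, round, 44 diameter and 90 high, 0.1 kg. Origin: centre of its underside, z up
- matchbox: red matchbox lying flat, closed (the tray does not slide), 37 (x) by 56 (y) by 17 (z), 30 g. Origin: centre of its underside
- straight_rest: fixed light-wood board 138 (x) by 50 (y) with a straight raised rim, for the shut tongs: the space inside the rim is 126 by 38, its floor is 4 above the worktop and the rim top 9. Origin: centre, at worktop height; x along its length. The tongs may lie in it either way round
- flared_rest: fixed light-wood board 138 (x) by 110 (y), raised rim shaped like the open tongs: inside 40 wide from x = -63 to -22, widening to 94 at x = 63. Floor 4 above the worktop, rim top 9. Origin: centre, at worktop height; x from narrow to wide end. The open tongs fit only with the head in the narrow end; centred, their origin and axes agree with the rest's
- round_rest: fixed round light-wood dish 72 diameter, for the salt shaker: inside the rim 60 diameter, floor 4 above the worktop, rim top 9. Origin: centre, at worktop height
- box_rest: fixed small light-wood board 65 (x) by 84 (y) with a rectangular raised rim, for the matchbox: inside 53 (x) by 72 (y), floor 4 above the worktop, rim top 9. Origin: centre, at worktop height. The matchbox's long side (y) lies along the rest's y, either way round
- tuna_tin: bystander: round food tin 86 diameter, 40 high, loose, at the left of the work. Origin: centre of its underside
- mug: bystander: blue and white mug 92 high, 78 across without its handle, loose, behind the work. Origin: centre of its underside
Mind the look-alikes: they are no part of the job. What is shaped like the straight_rest but purple is not meant.

How it is judged:
At the end, for the whole second after the job is handed in: All four things lie flat (shaker upright) on the floor of their own rests, inside the rim, released and at rest: centres within 12 to 15 mm of the rest's centre (the rim allows no more), undersides within 2.5 mm of the rest's floor, tongs and matchbox turned with the outline of the rest (horizontal distance between shut_tongs and straight_rest below 0.013 m and z of shut_tongs in the frame of straight_rest below 0.0065 m and angle between each of shut_tongs, open_tongs's own z axis and vertical below 0.03 rad and angle between the x axis of shut_tongs and the x axis of straight_rest, either way round below 0.25 rad and linear speed of each of shut_tongs, open_tongs, salt_shaker, matchbox below 0.02 m/s and horizontal distance between open_tongs and flared_rest below 0.015 m and z of open_tongs in the frame of flared_rest below 0.0065 m and angle between the x axis of open_tongs and the x axis of flared_rest, either way round below 0.3 rad and horizontal distance between salt_shaker and round_rest below 0.012 m and z of salt_shaker in the frame of round_rest below 0.0065 m and angle between each of salt_shaker, matchbox's own z axis and vertical below 0.05 rad and horizontal distance between matchbox and box_rest below 0.013 m and z of matchbox in the frame of box_rest below 0.0065 m and angle between the y axis of matchbox and the y axis of box_rest, either way round below 0.45 rad); the robot touches nothing.
It fails at once if the salt shaker is tipped over (angle between salt_shaker's own z axis and vertical above 0.5 rad).
It fails at once if the tin is disturbed (distance of tuna_tin from where it was at the start of the episode above 0.02 m).
It fails at once if the mug is disturbed (distance of mug from where it was at the start of the episode above 0.02 m).
It also fails if it takes over 109 s, if anything falls off the work surface, if the arm or the gripper's body presses on something with over 40 N, if the wrist force passes 120 N, or if a joint passes its speed limit or range.

## Working session

There is one attempt and no reset: what is moved stays moved. The work goes in short steps, Python scripts to look and compute and a tool call to move; the robot and the scene stay as the last step left them, time stands still between calls to the robot, and variables do not carry over. Pictures are saved under pics/ and viewed, at most 14 in all, crops included, and the job is handed in when it is done.

Besides the shell and the picture viewer there is one more tool, called after "Emit:" as name(argument=value, ...), one argument or row to a line, values as JSON. move_arm: Moves the arm, as the interface text tells. Its arguments: {"type":"object","properties":{"gripper":{"type":"array"},"linear":{"type":"array"},"twist":{"type":"array"},"squeeze":{"type":"number"}},"required":["gripper","linear","twist"]}

```bash
mkdir -p pics; cat > h.py <<'E'
import numpy as np, cv2
from workcell import monitor, viewer, bot
def grab(n,f=None):
    d=viewer.grab_frame(n)
    if f: cv2.imwrite('pics/'+f,d['img'][:,:,::-1])
    return d
def world(d,uv,z):
    K=np.array(d['K']);uv=np.atleast_2d(uv).astype(float)
    D=np.array([d['k1'],0,0,0,0],float)
    s=cv2.undistortPoints(uv.reshape(-1,1,2),K,D).reshape(-1,2)
    R=np.array(d['rotation']);e=np.array(d['eye'])
    r=np.c_[s[:,0],-s[:,1],-np.ones(len(s))]@R.T
    t=(z-e[2])/r[:,2]
    return e+r*t[:,None]
def pix(d,P):
    R=np.array(d['rotation']);e=np.array(d['eye']);c=(np.atleast_2d(P)-e)@R
    s=np.c_[c[:,0]/-c[:,2],-c[:,1]/-c[:,2]];s=s*(1+d['k1']*(s**2).sum(1))[:,None]
    K=np.array(d['K']);return s@K[:2,:2].T+K[:2,2]
E
python3 - <<'E'
from h import *
for n in('top','scene'):
    d=grab(n,n+'0.png');print(n,d['K'],d['k1'],d['eye'],d['rotation'])
print(monitor.observe())
E
```

```text
top [[413.1964525    0.         319.25811117]
 [  0.         413.1964525  199.68074818]
 [  0.           0.           1.        ]] 0.01563344770571176 [0.4433796  0.10363347 1.29662745] [ 0.08809396 -0.00454526 -1.56633241]
scene [[374.87993373   0.         311.77285109]
 [  0.         374.87993373 197.89543988]
 [  0.           0.           1.        ]] -0.0499961428545725 [ 0.1014653  -0.2966216   0.68979946] [ 0.75791425 -0.01660429 -0.89137185]
{'clock': 0.1, 'qpos': array([ 1.24881704,  0.52196107, -0.03631081,  1.59994057,  0.02120895,
        1.02108783, -0.11280135]), 'qd': array([-0.0012636 ,  0.00034341, -0.00166549, -0.00138153,  0.00063249,
        0.00080425, -0.0004616 ]), 'joint_efforts': array([ 3.24658897e-03, -9.28498578e+01,  1.98399514e+00, -3.70532870e+01,
        1.82117190e-02,  5.27772034e-03, -5.21799137e-06]), 'position': array([ 0.15558729, -0.60502016,  0.23078305]), 'tool_rot': array([-3.14058465e+00,  8.59098635e-05,  2.51757075e-01]), 'force': array([0.24487953, 0.06235775, 0.06756317]), 'moment': array([0.03682898, 0.0239595 , 0.02770163]), 'finger_force': 0.0, 'grip_width': 0.08513063180555522}
```

View pics/top0.png

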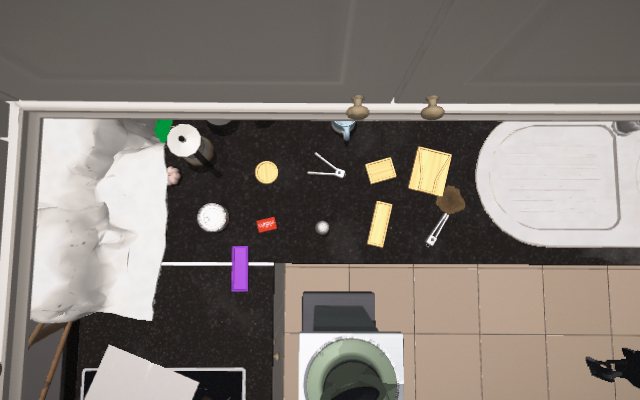

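View pics/scene0.png

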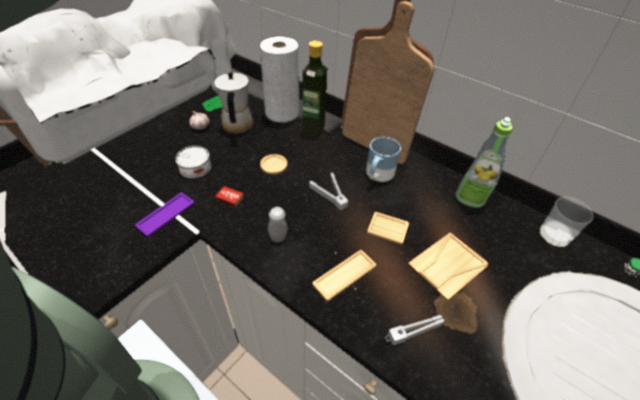

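The top view shows the following, with pixel positions:

| Thing | Pixel (u, v) |
|---|---|
| round rest | (266,172) |
| open tongs | (327,167), head at (341,173) |
| box rest | (380,170) |
| flared rest | (430,171) |
| straight rest | (379,224) |
| shut tongs | (438,230), head at (431,240) |
| shaker | (322,228) |
| matchbox | (266,225) |
| tin | (212,217) |
| mug | (343,128) |

The scene view agrees with this.

```bash
sed -i "s/^def world/from scipy.spatial.transform import Rotation as Rn\ndef world/; s/R=np.array(d\['rotation'\])/R=Rn.from_euler('xyz',d['rotation']).as_matrix()/" h.py
python3 - <<'E'
from h import *
t=grab('top');s=grab('scene')
a=cv2.resize(t['img'][110:260,195:475],None,fx=2.85,fy=2.85,interpolation=cv2.INTER_CUBIC)
cv2.imwrite('pics/tc.png',a[:,:,::-1])
a=cv2.resize(s['img'][140:350,150:500],None,fx=2.28,fy=2.28,interpolation=cv2.INTER_CUBIC)
cv2.imwrite('pics/sc.png',a[:,:,::-1])
def seg(d,cond,area,z,lab):
    hsv=cv2.cvtColor(d['img'],cv2.COLOR_RGB2HSV).astype(int)
    m=cond(hsv).astype(np.uint8)
    n,L,st,c=cv2.connectedComponentsWithStats(m)
    for i in range(1,n):
        if st[i,4]<area: continue
        ys,xs=np.where(L==i)
        w=world(d,np.c_[xs,ys],z)[:,:2]
        if abs(w[:,0].mean())>1.2 or abs(w[:,1].mean())>.8 : continue
        (cx,cy),(W,H),an=cv2.minAreaRect((w*1000).astype(np.float32))
        e=np.linalg.eigh(np.cov(w.T))[1][:,1]
        print(lab,c[i].round(0),st[i,4],'mean',w.mean(0).round(4),'rect',round(cx),round(cy),round(W),round(H),round(an,1),'pca',np.degrees(np.arctan2(e[1],e[0])).round(1))
for n,d in(('top',t),('scene',s)):
    seg(d,lambda h:(h[...,0]>12)&(h[...,0]<32)&(h[...,1]>70)&(h[...,2]>150),60,.009,n+' wood')
    seg(d,lambda h:((h[...,0]<8)|(h[...,0]>172))&(h[...,1]>150)&(h[...,2]>110),40,.017,n+' red')
    seg(d,lambda h:(h[...,1]<45)&(h[...,2]>105),30,.02,n+' grey')
E
```

```text
top wood [358. 110.] 88 mean [ 0.8456 -0.0232] rect 845 -22 20 48 0.3 pca 91.5
top wood [434. 110.] 89 mean [ 0.8461 -0.2677] rect 846 -266 20 51 0.2 pca 88.6
top wood [430. 171.] 1510 mean [ 0.6498 -0.2495] rect 650 -250 110 140 75.9 pca 166.4
top wood [380. 170.] 549 mean [ 0.6522 -0.0935] rect 652 -94 64 85 16.3 pca 107.7
top wood [266. 172.] 413 mean [0.6446 0.2659] rect 644 266 70 69 0.8 pca 67.5
top wood [379. 224.] 721 mean [ 0.4834 -0.0894] rect 484 -89 50 138 76.9 pca 166.9
top red [266. 224.] 179 mean [0.4788 0.2621] rect 479 262 38 58 13.3 pca 102.5
top grey [126. 191.] 43762 mean [0.5848 0.6915] rect 695 564 822 1557 31.3 pca 123.9
top grey [531.  83.] 638 mean [ 0.9294 -0.5704] rect 955 -622 76 573 1.9 pca 89.5
top grey [419.  79.] 46 mean [ 0.944 -0.217] rect 942 -216 41 30 43.8 pca 58.7
top grey [429.  90.] 190 mean [ 0.9063 -0.2469] rect 906 -244 55 130 0.2 pca 84.7
top grey [559. 171.] 22654 mean [ 0.6491 -0.6467] rect 641 -587 637 454 89.7 pca 67.1
top grey [183. 140.] 877 mean [0.7417 0.5242] rect 742 524 102 103 1.6 pca 110.4
top grey [341. 131.] 48 mean [0.7726 0
[... 1973 characters left out ...]
4 72 110 73 68.5 pca 75.9
scene grey [ 47. 293.] 2641 mean [0.0569 0.3466] rect 69 458 519 71 86.7 pca 87.9
scene grey [277. 215.] 199 mean [0.5065 0.1228] rect 508 123 47 37 52.1 pca -142.5
scene grey [558. 231.] 807 mean [ 0.8882 -0.4192] rect 894 -418 73 109 72.5 pca 168.2
scene grey [187. 224.] 159 mean [0.3529 0.2616] rect 353 262 14 80 0.1 pca 89.7
scene grey [229. 335.] 22362 mean [ 0.2358 -0.0012] rect 213 -55 261 516 0.0 pca 109.7
scene grey [629. 268.] 39 mean [ 0.8859 -0.5779] rect 885 -578 23 11 57.0 pca 65.5
scene grey [573. 339.] 16073 mean [ 0.6376 -0.5146] rect 645 -508 354 245 8.2 pca 160.7
scene grey [414. 328.] 615 mean [ 0.4646 -0.2653] rect 469 -268 27 112 57.2 pca 147.1
```

View pics/tc.png

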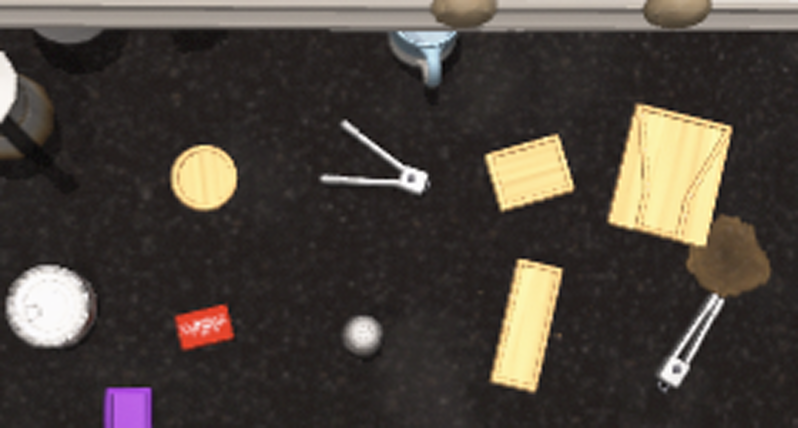

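View pics/sc.png

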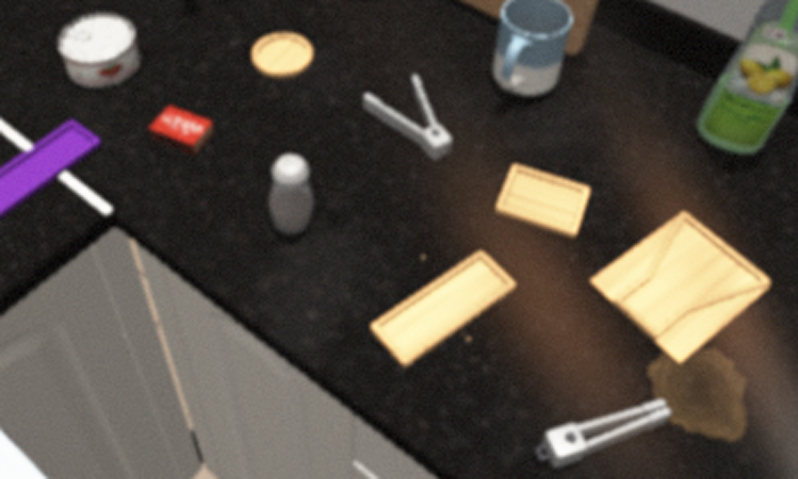

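The crops show the flared rest's narrow end at the low-x side (crop 660,235) and its wide end at the high-x side. The shut tongs' head is at crop (675,372) and the open tongs' head at (414,180). Next I'll refine the tongs and shaker poses by fitting silhouettes in both cameras.

```bash
cat > fit.py <<'E'
from h import *
from scipy.optimize import minimize
def prism(poly,h): p=np.array(poly,float)/1000; return np.vstack([np.c_[p,0*p[:,:1]],np.c_[p,0*p[:,:1]+h/1000]])
head=prism([(-55,-12),(-27,-12),(-27,12),(-55,12)],24)
SH=[head,prism([(-27,-10),(55,-7),(55,7),(-27,10)],21)]
OP=[head]+[prism([(-27,s*2),(-27,s*11),(53,s*36.5),(55,s*29)],20) for s in(1,-1)]
a=np.linspace(0,2*np.pi,24,endpoint=False);c=lambda r,z:np.c_[r*np.cos(a),r*np.sin(a),0*a+z]
SK=[np.vstack([c(.022,0),c(.022,.07),c(.012,.088)])]
MB=[prism([(-18.5,-28),(18.5,-28),(18.5,28),(-18.5,28)],17)]
def mask(d,parts,q):
    m=np.zeros((1600,2560),np.uint8);R=Rn.from_euler('z',q[2]).as_matrix()
    for P in parts:
        u=pix(d,P@R.T+[q[0],q[1],0])
        cv2.fillConvexPoly(m,cv2.convexHull(np.round((u+.5)*4).astype(np.int32)),255)
    return cv2.resize(m,(640,400),interpolation=cv2.INTER_AREA)/255.
def fit(ds,parts,q0,cond,rot=True):
    T=[]
    for d in ds:
        hsv=cv2.cvtColor(d['img'],cv2.COLOR_RGB2HSV).astype(int)
        roi=cv2.dilate((mask(d,parts,q0)>0).astype(np.uint8),np.ones((9,9)))
        T.append(cond(hsv)*roi)
    def f(v):
        q=[v[0]/1000,v[1]/1000,np.radians(v[2]) if rot else 0]
        return sum(np.abs(mask(d,parts,q)-t).sum()/t.sum() for d,t in zip(ds,T))/len(ds)
    v0=np.array([q0[0]*1000,q0[1]*1000,np.degrees(q0[2])])
    r=minimize(f,v0,method='Nelder-Mead',options=dict(initial_simplex=np.vstack([v0,v0+[6,0,0],v0+[0,6,0],v0+[0,0,6]])))
    return r.x.round(1),round(r.fun,3)
grey=lambda h:((h[...,1]<60)&(h[...,2]>75))
red=lambda h:((h[...,0]<8)|(h[...,0]>172))&(h[...,1]>120)&(h[...,2]>90)|((h[...,2]>150)&(h[...,1]<120))
if __name__=='__main__':
    t=grab('top');s=grab('scene');rd=np.radians
    for nm,p,q,cd in(('shut',SH,(.468,-.267,rd(-32)),grey),('open',OP,(.654,.072,rd(69)),grey),('shaker',SK,(.4715,.0905,0),grey),('match',MB,(.48,.262,rd(13.4)),red)):
        for ds in([t],[s],[t,s]): print(nm,fit(ds,p,q,cd,nm!='shaker'))
E
python3 fit.py
```

```text
shut (array([ 469. , -268.3,  -33. ]), np.float64(0.218))
shut (array([ 472. , -267.9,  -32.5]), np.float64(0.075))
shut (array([ 470.2, -267.6,  -32.5]), np.float64(0.179))
open (array([656.7,  72.9,  70.4]), np.float64(0.346))
open (array([659.5,  73.8,  69.5]), np.float64(0.136))
open (array([657.6,  73. ,  69.6]), np.float64(0.288))
shaker (array([470.9,  90.5,   1.2]), np.float64(0.21))
shaker (array([477.8,  93.1,  -4.2]), np.float64(0.294))
shaker (array([473.2,  91.2,   1. ]), np.float64(0.28))
match (array([479.4, 263. ,  14.1]), np.float64(0.079))
match (array([485.2, 267.6,  14.6]), np.float64(0.18))
match (array([482.5, 264. ,  13.2]), np.float64(0.214))
```

Emit:
move_arm(
  gripper=[1,1,1,1,1,1,1,1],
  linear=[
    [2,-4,0],
    [3,-4,0],
    [3,-4,0],
    [3,-4,0],
    [3,-4,0],
    [3,-4,0],
    [3,-4,0],
    [0,0,0],
  ],
  twist=[0,0,0,0,0,0,0,0],
  squeeze=30,
)

```text
clock: 1.1
position: [0.2815, -0.2798, 0.2316]
tool_rot: [-3.141, -0.001, 0.258]
force: [-0.2, -1.0, 0.0]
grip_width: 0.0854
finger_force: 0.0
```

```bash
cat > p.py <<'E'
import sys;from h import *
# usage: p.py x y z yawdeg  (mm) -> twist first, then linear in turned tool axes, cm
x,y,z,w=map(float,sys.argv[1:]);o=monitor.observe();p=o['position']*1000;yaw=np.degrees(o['tool_rot'][2])
t=(yaw-w+90)%180-90 if '--' not in sys.argv else 0
a=np.radians(yaw-t);d=np.array([x,y,z])-p
print('twist',round(t,1),'to yaw',round(yaw-t,1),'lin cm',np.round([d@[np.cos(a),np.sin(a),0],d@[np.sin(a),-np.cos(a),0],-d[2]],1)/10,'q',o['qpos'].round(2))
E
python3 p.py 470 -268 100 -32.5
```

```text
twist 47.3 to yaw -32.5 lin cm [ 15.26 -11.12  13.16] q [ 0.8   0.16 -0.19  2.15  0.04  0.83 -0.72]
```

Emit:
move_arm(
  gripper=[1,1,1,1,1,1,1,1],
  linear=[
    [0,0,0],
    [0,0,0],
    [0,0,0],
    [0,0,0],
    [0,0,0],
    [0,0,0],
    [0,0,0],
    [0,0,0],
  ],
  twist=[7.9,7.9,7.9,7.9,7.9,7.8,0,0],
)

```text
clock: 1.9
position: [0.2797, -0.2844, 0.2313]
tool_rot: [3.142, -0.0, -0.57]
force: [0.7, 0.1, 0.3]
grip_width: 0.0852
finger_force: 0.0
```

```bash
python3 p.py 470 -268 100 -32.5
```

```text
twist -0.1 to yaw -32.5 lin cm [ 15.17 -11.61  13.13] q [ 0.71  0.16 -0.08  2.15  0.02  0.83 -1.51]
```

Emit:
move_arm(
  gripper=[1,1,1,1,1,1,1,1],
  linear=[
    [3,-2.3,1],
    [3,-2.3,2],
    [3,-2.3,2],
    [3,-2.3,2],
    [3.2,-2.4,3],
    [0,0,3.1],
    [0,0,0],
    [0,0,0],
  ],
  twist=[0,0,0,0,0,0,0,0],
)

```text
clock: 2.7
position: [0.4696, -0.2696, 0.1007]
tool_rot: [3.141, 0.001, -0.572]
force: [0.4, 0.0, 0.4]
grip_width: 0.0854
finger_force: 0.0
```

```bash
python3 p.py 470 -268 7 -32.5; python3 - <<'E'
from h import *
d=grab('scene');a=d['img'][230:370,330:520];cv2.imwrite('pics/g1.png',cv2.resize(a,None,fx=3,fy=3)[:,:,::-1])
E
```

```text
twist -0.3 to yaw -32.5 lin cm [-0.05 -0.16  9.37] q [ 0.49  0.57 -0.1   1.92  0.09  0.65 -1.82]
```

View pics/g1.png

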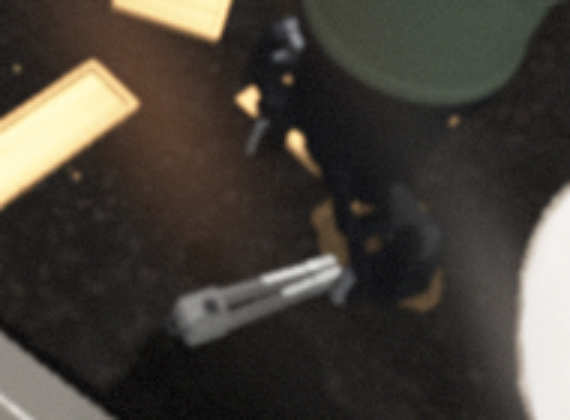

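The gripper is 10 cm above the shut tongs, with a finger on each side of the line of the arms. Next I'll descend and close.

Emit:
move_arm(
  gripper=[0.7,0.6,0.5,0.5,0.5,0.2,0,0],
  linear=[
    [0,-0.1,3],
    [0,0,3],
    [0,0,2],
    [0,0,1.3],
    [0,0,0],
    [0,0,0],
    [0,0,0],
    [0,0,0],
  ],
  twist=[0,0,0,0,0,0,0,0],
  squeeze=40,
)

```text
clock: 3.55
position: [0.4715, -0.269, 0.0089]
tool_rot: [-3.141, -0.002, -0.574]
force: [-1.9, 0.4, 9.3]
grip_width: 0.0162
finger_force: 38.8
```

Emit:
move_arm(
  gripper=[0,0,0,0,0],
  linear=[
    [0,0,0],
    [0,0,0],
    [0,0,0],
    [0,0,0],
    [0,0,0],
  ],
  twist=[0,0,0,0,0],
)

```text
clock: 4.05
position: [0.4715, -0.269, 0.0089]
tool_rot: [-3.141, -0.002, -0.574]
force: [-2.2, 0.4, 9.7]
grip_width: 0.0164
finger_force: 38.8
```

Emit:
move_arm(
  gripper=[0,0,0,0,0,0],
  linear=[
    [0,0,-1],
    [0,0,-2],
    [0,0,-3],
    [0,0,0],
    [0,0,0],
    [0,0,0],
  ],
  twist=[0,0,0,0,0,0],
)

```text
clock: 4.65
position: [0.4706, -0.2685, 0.0673]
tool_rot: [3.142, 0.0, -0.574]
force: [0.1, 0.5, -1.1]
grip_width: 0.0163
finger_force: 39.5
```

```bash
python3 p.py 484 -91 60 -13.5; python3 - <<'E'
from h import *
d=grab('scene');a=d['img'][180:360,320:520];cv2.imwrite('pics/g2.png',cv2.resize(a,None,fx=3,fy=3)[:,:,::-1])
E
```

```text
twist -19.4 to yaw -13.5 lin cm [ -2.84 -17.57   0.73] q [ 0.48  0.63 -0.1   1.94  0.1   0.58 -1.83]
```

View pics/g2.png

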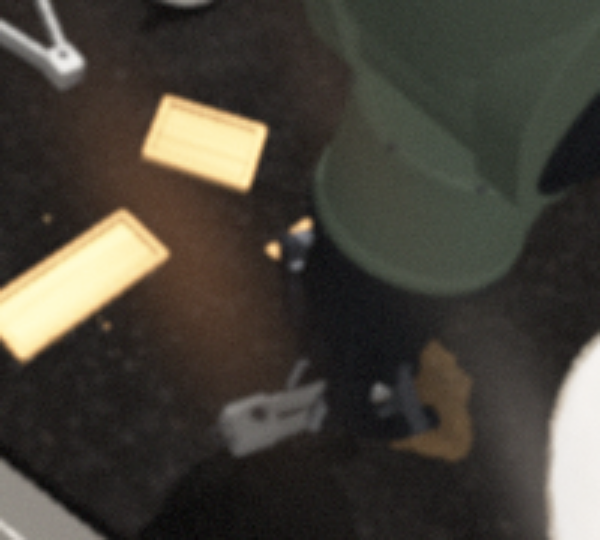

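The tongs are lifted and level (crop 275,415). I'll carry them over the straight rest.

Emit:
move_arm(
  gripper=[0,0,0,0,0,0,0,0],
  linear=[
    [0,0,0],
    [0,0,0],
    [0,0,0],
    [-0.7,-4,0],
    [-0.7,-4.5,0],
    [-0.7,-4.5,0],
    [-0.7,-4.5,0],
    [0,0,0],
  ],
  twist=[-6.5,-6.5,-6.5,0,0,0,0,0],
)

```text
clock: 5.5
position: [0.4845, -0.0853, 0.0669]
tool_rot: [-3.139, 0.001, -0.225]
force: [-0.0, -0.9, -0.1]
grip_width: 0.016
finger_force: 39.5
```

```bash
python3 p.py 484 -91 11 -13.5; python3 - <<'E'
from h import *
d=grab('scene');a=d['img'][180:330,270:470];cv2.imwrite('pics/g3.png',cv2.resize(a,None,fx=3,fy=3)[:,:,::-1])
E
```

```text
twist 0.6 to yaw -13.5 lin cm [0.09 0.57 5.59] q [ 0.18  0.58 -0.17  2.06  0.18  0.52 -1.91]
```

View pics/g3.png

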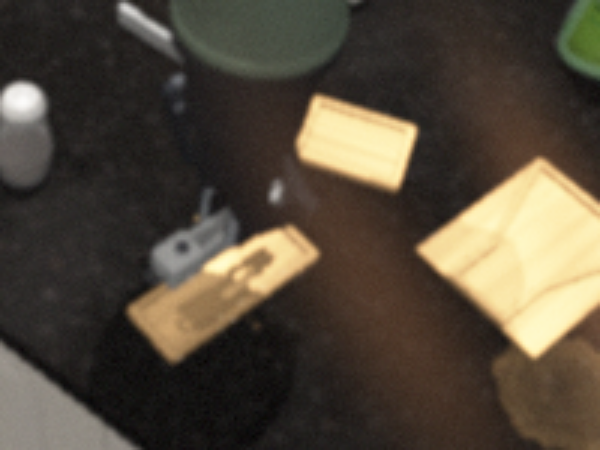

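The tongs are aligned above the straight rest, with the shadow centred along it. I'll lower them.

Emit:
move_arm(
  gripper=[0,0,0,0,0,0,0,0],
  linear=[
    [0,0.4,0],
    [0,0,2],
    [0,0,2],
    [0,0,0.9],
    [0,0,0.3],
    [0,0,0.2],
    [0,0,0],
    [0,0,0],
  ],
  twist=[0.5,0,0,0,0,0,0,0],
)

```text
clock: 6.35
position: [0.4834, -0.0959, 0.0138]
tool_rot: [-3.142, -0.001, -0.242]
force: [0.3, 0.1, -0.6]
grip_width: 0.0158
finger_force: 39.6
```

```bash
python3 p.py 484 -91 12 -13.5
```

```text
twist -0.4 to yaw -13.5 lin cm [-0.05 -0.49  0.18] q [ 0.17  0.68 -0.13  2.08  0.21  0.4  -1.94]
```

Emit:
move_arm(
  gripper=[0,0,0,0,0,0,0],
  linear=[
    [0,-0.45,0],
    [0,0,0],
    [0,0,0.1],
    [0,0,0.1],
    [0,0,0],
    [0,0,0],
    [0,0,0],
  ],
  twist=[0,0,0,0,0,0,0],
)

```text
clock: 7.05
position: [0.485, -0.0912, 0.0123]
tool_rot: [-3.141, -0.002, -0.242]
force: [-2.7, 2.0, 25.0]
grip_width: 0.0162
finger_force: 42.1
```

```bash
python3 p.py 484 -91 12 -13.5;python3 - <<'E'
from h import *
d=grab('scene');a=d['img'][220:320,290:410];cv2.imwrite('pics/g4.png',cv2.resize(a,None,fx=4,fy=4)[:,:,::-1])
E
```

```text
twist -0.4 to yaw -13.5 lin cm [-0.1   0.01  0.03] q [ 0.16  0.68 -0.13  2.08  0.21  0.39 -1.95]
```

View pics/g4.png

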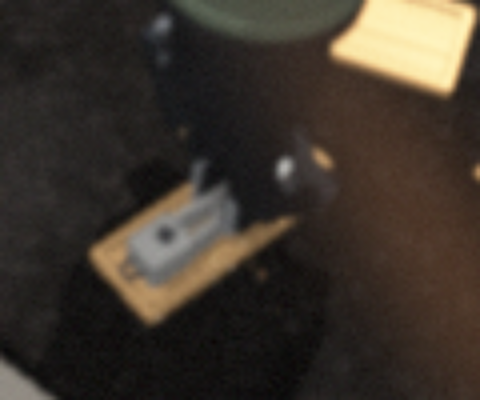

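The tongs are seated in the rest (head at crop 165,245), pressing at 25 N. I'll ease up, release and lift, then go on to the open tongs.

Emit:
move_arm(
  gripper=[0,0.4,0.6,0.6,0.6,0.6,0.6,1],
  linear=[
    [0,0,-0.1],
    [0,0,0],
    [0,0,0],
    [0,0,-1],
    [0,0,-3],
    [0,0,-5],
    [0,0,0],
    [0,0,0],
  ],
  twist=[0,0,0,0,0,0,0,0],
)

```text
clock: 7.9
position: [0.4847, -0.0916, 0.1038]
tool_rot: [-3.141, -0.003, -0.243]
force: [0.2, 0.2, -0.8]
grip_width: 0.0646
finger_force: 0.0
```

```bash
python3 p.py 643 34.5 100 69.8; python3 p.py 643 34.5 100 250
```

```text
twist -83.7 to yaw 69.8 lin cm [17.3  10.5   0.38] q [ 0.21  0.51 -0.19  2.04  0.16  0.6  -1.9 ]
twist -83.9 to yaw 70.0 lin cm [17.26 10.56  0.38] q [ 0.21  0.51 -0.19  2.04  0.16  0.6  -1.9 ]
```

Emit:
move_arm(
  gripper=[1,1,1,1,1,1,1,1],
  linear=[
    [0,0,0],
    [0,0,0],
    [0,0,0],
    [0,0,0],
    [0,0,0],
    [0,0,0],
    [0,0,0],
    [0,0,0],
  ],
  twist=[-8.4,-8.4,-8.4,-8.4,-8.4,-8.4,-8.4,-8.4],
)

```text
clock: 8.7
position: [0.4835, -0.0912, 0.1014]
tool_rot: [-3.14, 0.001, 0.937]
force: [0.2, 0.4, -0.7]
grip_width: 0.0855
finger_force: 0.0
```

Emit:
move_arm(
  gripper=[1,1,1,1,1,1,1,1],
  linear=[
    [0,0,0],
    [0,0,0],
    [4,2.5,0],
    [4,2.5,0],
    [4,2.5,0],
    [4,2.5,0],
    [0,0,0],
    [0,0,0],
  ],
  twist=[-8.4,-8.1,0,0,0,0,0,0],
)

```text
clock: 9.5
position: [0.6326, 0.0253, 0.1007]
tool_rot: [-3.139, 0.001, 1.22]
force: [-0.6, -0.6, 0.5]
grip_width: 0.0855
finger_force: 0.0
```

```bash
python3 p.py 643 34.5 9 69.8;python3 - <<'E'
from h import *
d=grab('top','t2.png');a=d['img'][150:260,280:460];cv2.imwrite('pics/g5.png',cv2.resize(a,None,fx=4,fy=4)[:,:,::-1])
E
```

```text
twist 0.1 to yaw 69.8 lin cm [1.22 0.66 9.17] q [ 0.23  0.74 -0.55  1.66  0.48  0.88 -0.87]
```

View pics/g5.png

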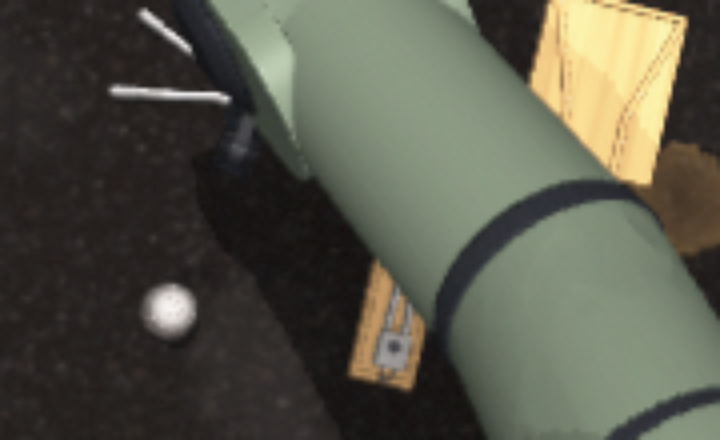

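The shut tongs lie inside the straight rest (head at crop 393,350), and the gripper is near the open tongs' head. I'll finish the approach and grasp.

Emit:
move_arm(
  gripper=[1,1,0.7,0.7,0.7,0.7,0.7,0.7],
  linear=[
    [1.2,0.6,0],
    [0,0,0],
    [0,0,3],
    [0,0,3],
    [0,0,2],
    [0,0,0],
    [0,0,0],
    [0,0,0],
  ],
  twist=[0,0,0,0,0,0,0,0],
)

```text
clock: 10.35
position: [0.6437, 0.0335, 0.0237]
tool_rot: [3.14, -0.001, 1.218]
force: [0.0, 0.4, 0.5]
grip_width: 0.0597
finger_force: 0.0
```

```bash
python3 p.py 643 34.5 9 69.8
```

```text
twist 0.0 to yaw 69.8 lin cm [ 0.07 -0.1   1.47] q [ 0.18  0.86 -0.5   1.65  0.55  0.77 -0.93]
```

Emit:
move_arm(
  gripper=[0.7,0.7,0.5,0.3,0,0,0,0],
  linear=[
    [0,-0.1,0.7],
    [0,0,0.7],
    [0,0,0],
    [0,0,0],
    [0,0,0],
    [0,0,0],
    [0,0,0],
    [0,0,0],
  ],
  twist=[0,0,0,0,0,0,0,0],
)

```text
clock: 11.15
position: [0.6422, 0.0339, 0.0085]
tool_rot: [3.141, -0.0, 1.219]
force: [-0.2, -0.3, 2.7]
grip_width: 0.023
finger_force: 39.8
```

Emit:
move_arm(
  gripper=[0,0,0,0,0,0,0],
  linear=[
    [0,0,0],
    [0,0,0],
    [0,0,-1],
    [0,0,-2],
    [0,0,-3],
    [0,0,0],
    [0,0,0],
  ],
  twist=[0,0,0,0,0,0,0],
)

```text
clock: 11.85
position: [0.6424, 0.0337, 0.0691]
tool_rot: [3.14, -0.0, 1.218]
force: [0.2, -0.2, -1.6]
grip_width: 0.0229
finger_force: 39.5
```

```bash
python3 p.py 610 -241 70 -13.8;python3 - <<'E'
from h import *
d=grab('scene');a=d['img'][150:290,250:450];cv2.imwrite('pics/g6.png',cv2.resize(a,None,fx=3,fy=3)[:,:,::-1])
E
```

```text
twist 83.6 to yaw -13.8 lin cm [ 3.41 27.45 -0.09] q [ 0.2   0.8  -0.53  1.64  0.51  0.84 -0.9 ]
```

View pics/g6.png

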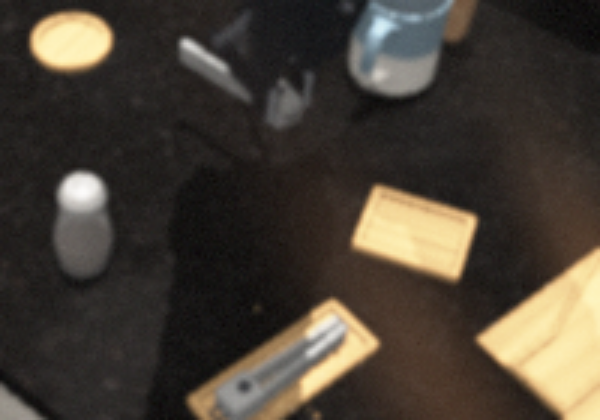

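The open tongs are held level by the head (crop 285,105), and the shut tongs sit well inside their rest. I'll back away from the mug before turning.

Emit:
move_arm(
  gripper=[0,0,0,0,0,0,0,0],
  linear=[
    [-4.2,-2,0],
    [-4.2,-2,0],
    [-4.2,-2,0],
    [0,0,0],
    [0,0,0],
    [0,0,0],
    [0,0,0],
    [0,0,0],
  ],
  twist=[0,0,0,8.3,8.3,8.4,8.4,8.4],
)

```text
clock: 12.7
position: [0.5417, -0.0637, 0.0675]
tool_rot: [-3.141, 0.001, 0.483]
force: [-0.5, -0.1, -1.2]
grip_width: 0.0228
finger_force: 39.6
```

Emit:
move_arm(
  gripper=[0,0,0,0,0,0,0,0],
  linear=[
    [0,0,0],
    [0,0,0],
    [0,0,0],
    [0,0,0],
    [0,0,0],
    [2,4,0],
    [2,4,0],
    [0,0,0],
  ],
  twist=[8.4,8.4,8.4,8.4,8.4,0,0,0],
)

```text
clock: 13.5
position: [0.5614, -0.1574, 0.0675]
tool_rot: [3.139, 0.0, -0.25]
force: [0.2, -0.2, -0.2]
grip_width: 0.023
finger_force: 39.6
```

```bash
python3 p.py 610 -241 70 -13.8
```

```text
twist -0.5 to yaw -13.8 lin cm [ 6.71  6.96 -0.25] q [ 0.28  0.68 -0.16  1.83  0.17  0.65 -1.8 ]
```

Emit:
move_arm(
  gripper=[0,0,0,0,0,0,0],
  linear=[
    [3.3,3.5,0],
    [3.3,3.4,0],
    [0,0,0],
    [0,0,2],
    [0,0,1.5],
    [0,0,0],
    [0,0,0],
  ],
  twist=[0,0,0,0,0,0,0],
)

```text
clock: 14.2
position: [0.6089, -0.2335, 0.0329]
tool_rot: [-3.142, 0.001, -0.243]
force: [0.9, -0.0, -1.0]
grip_width: 0.0231
finger_force: 39.6
```

```bash
python3 p.py 609 -241 13 -13.8;python3 - <<'E'
from h import *
d=grab('scene','s3.png');a=d['img'][200:330,350:530];cv2.imwrite('pics/g7.png',cv2.resize(a,None,fx=4,fy=4)[:,:,::-1])
E
```

```text
twist -0.2 to yaw -13.8 lin cm [0.19 0.73 1.99] q [ 0.38  0.81 -0.16  1.64  0.18  0.71 -1.68]
```

View pics/g7.png

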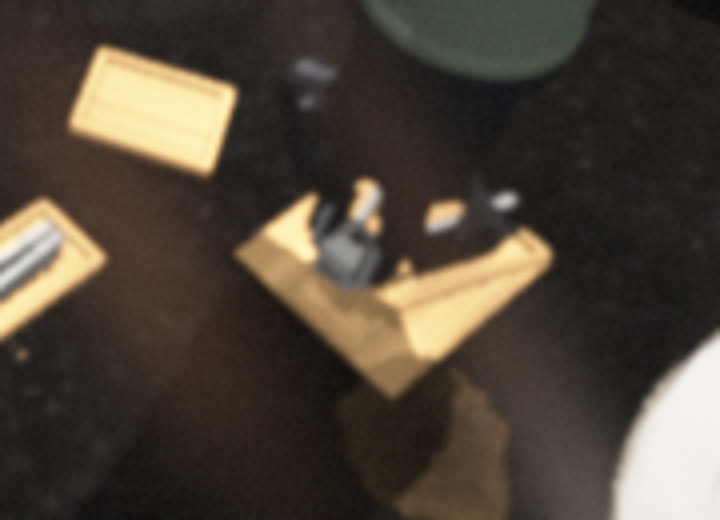

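The V points the right way over the flared rest. I'll shift 7 mm and lower.

Emit:
move_arm(
  gripper=[0,0,0,0,0,0],
  linear=[
    [0.1,0.7,0],
    [0,0,0],
    [0,0,0.6],
    [0,0,0.5],
    [0,0,0],
    [0,0,0],
  ],
  twist=[0,0,0,0,0,0],
)

```text
clock: 14.85
position: [0.6083, -0.2407, 0.022]
tool_rot: [-3.141, 0.0, -0.244]
force: [-0.3, -0.7, -0.3]
grip_width: 0.0228
finger_force: 39.6
```

```bash
python3 p.py 609 -241 13 -13.8
```

```text
twist -0.2 to yaw -13.8 lin cm [0.07 0.01 0.9 ] q [ 0.39  0.83 -0.16  1.64  0.19  0.69 -1.68]
```

Emit:
move_arm(
  gripper=[0,0,0,0,0],
  linear=[
    [0.1,0,0.4],
    [0,0,0.3],
    [0,0,0.2],
    [0,0,0],
    [0,0,0],
  ],
  twist=[0,0,0,0,0],
)

```text
clock: 15.35
position: [0.6094, -0.2411, 0.0133]
tool_rot: [-3.142, 0.0, -0.244]
force: [0.6, 0.7, 0.1]
grip_width: 0.0232
finger_force: 39.6
```

```bash
python3 p.py 609 -241 13 -13.8;python3 - <<'E'
from h import *
d=grab('scene','s4.png');a=d['img'][200:330,370:530];cv2.imwrite('pics/g8.png',cv2.resize(a,None,fx=4,fy=4)[:,:,::-1])
E
```

```text
twist -0.2 to yaw -13.8 lin cm [-0.04 -0.    0.03] q [ 0.39  0.84 -0.16  1.63  0.19  0.68 -1.68]
```

View pics/g8.png

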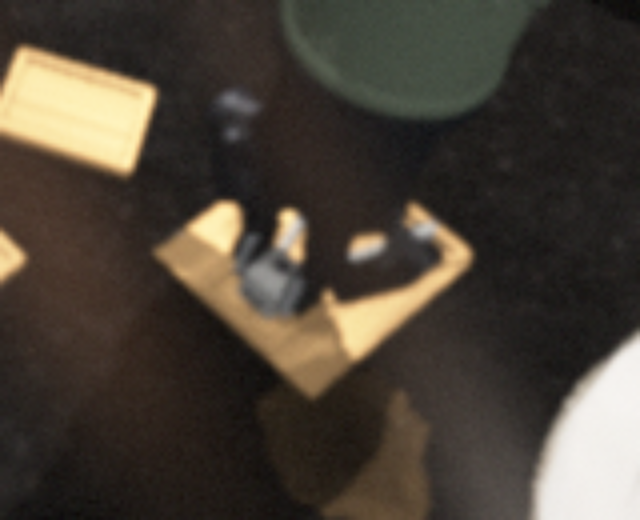

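The tongs are nearly down and inside the rim. I'll go 1 mm lower, release and lift.

Emit:
move_arm(
  gripper=[0,0,0.4,0.55,0.55,0.55,0.55,0.55],
  linear=[
    [0,0,0.1],
    [0,0,0],
    [0,0,0],
    [0,0,0],
    [0,0,-1],
    [0,0,-4],
    [0,0,-5],
    [0,0,-5],
  ],
  twist=[0,0,0,0,0,0,0,0],
)

```text
clock: 16.2
position: [0.6091, -0.2409, 0.1646]
tool_rot: [-3.141, 0.0, -0.244]
force: [0.3, -0.3, -0.4]
grip_width: 0.0473
finger_force: 0.0
```

```bash
python3 p.py 472 91 150 40
```

```text
twist -54.0 to yaw 40.0 lin cm [ 10.84 -34.24   1.46] q [ 0.41  0.64 -0.19  1.57  0.14  0.94 -1.64]
```

Emit:
move_arm(
  gripper=[1,1,1,1,1,1,1,1],
  linear=[
    [0,0,0],
    [0,0,0],
    [0,0,0],
    [0,0,0],
    [0,0,0],
    [0,0,0],
    [0,0,0],
    [2,-4.2,0],
  ],
  twist=[-8,-8,-8,-8,-8,-8,-6,0],
)

```text
clock: 17.0
position: [0.5976, -0.2014, 0.1624]
tool_rot: [3.139, 0.001, 0.696]
force: [0.5, 1.3, -0.7]
grip_width: 0.0854
finger_force: 0.0
```

Emit:
move_arm(
  gripper=[1,1,1,1,1,1,1,1],
  linear=[
    [1.3,-4.3,0],
    [1.3,-4.3,0],
    [1.3,-4.3,0],
    [1.3,-4.3,0],
    [1.3,-4.3,0],
    [1.3,-4.3,0],
    [1.0,-4.2,0],
    [0,0,0],
  ],
  twist=[0,0,0,0,0,0,0,0],
)

```text
clock: 17.8
position: [0.4702, 0.0951, 0.1634]
tool_rot: [-3.141, -0.001, 0.705]
force: [-0.1, -1.2, 0.1]
grip_width: 0.0855
finger_force: 0.0
```

```bash
python3 p.py 472 91 130 40; python3 - <<'E'
from fit import *
t=grab('top');s=grab('scene')
cv2.imwrite('pics/t5.png',t['img'][:,:,::-1])
a=s['img'][190:330,280:510];cv2.imwrite('pics/g9.png',cv2.resize(a,None,fx=3.4,fy=3.4,interpolation=cv2.INTER_CUBIC)[:,:,::-1])
g=lambda h:((h[...,1]<60)&(h[...,2]>60))
for nm,p,q in(('shut',SH,(.484,-.091,np.radians(-13.5))),('open',OP,(.65,-.251,np.radians(-13.8)))):
    for ds in([t],[s],[t,s]): print(nm,fit(ds,p,q,g))
E
```

```text
twist 0.4 to yaw 40.0 lin cm [-0.12  0.43  3.34] q [ 0.07  0.43 -0.51  2.02  0.29  0.76 -1.47]
shut (array([480.7, -90.7, -13.4]), np.float64(0.464))
shut (array([485.6, -88.2, -12.7]), np.float64(0.156))
shut (array([481.8, -89.9, -13.3]), np.float64(0.363))
open (array([ 650.4, -252.4,  -13.4]), np.float64(0.465))
open (array([ 656.5, -250.2,  -13.4]), np.float64(0.365))
open (array([ 650.6, -250.3,  -14.2]), np.float64(0.485))
```

View pics/g9.png

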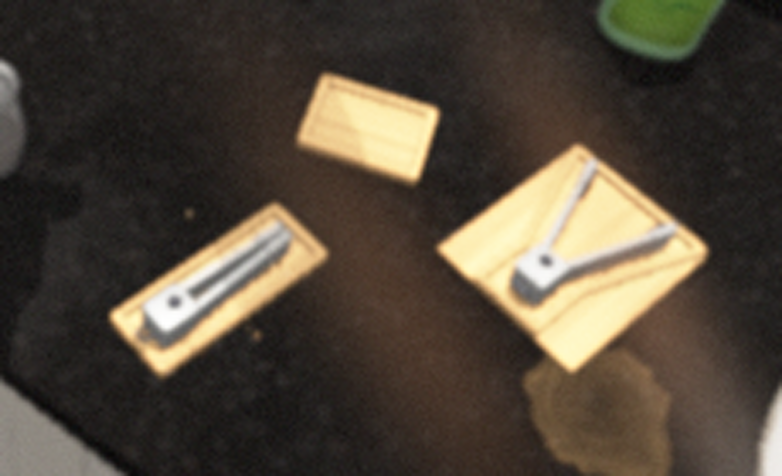

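Both tongs sit inside their rims, and the fits agree within about 3 mm. On to the shaker.

Emit:
move_arm(
  gripper=[1,1,1],
  linear=[
    [0,0.3,3],
    [0,0,0],
    [0,0,0],
  ],
  twist=[0,0,0],
)

```text
clock: 18.2
position: [0.4742, 0.0872, 0.1326]
tool_rot: [-3.141, 0.001, 0.697]
force: [-1.0, -0.4, 1.3]
grip_width: 0.0852
finger_force: 0.0
```

```bash
python3 p.py 472 91 32 40
```

```text
twist -0.0 to yaw 40.0 lin cm [ 0.08 -0.43 10.06] q [ 0.06  0.48 -0.48  2.04  0.33  0.7  -1.5 ]
```

Emit:
move_arm(
  gripper=[1,1,1,1,1,1,1,1],
  linear=[
    [0.1,-0.4,0],
    [0,0,0],
    [0,0,3],
    [0,0,3],
    [0,0,2.5],
    [0,0,1.5],
    [0,0,0],
    [0,0,0],
  ],
  twist=[0,0,0,0,0,0,0,0],
  squeeze=25,
)

```text
clock: 19.0
position: [0.4726, 0.0918, 0.033]
tool_rot: [3.141, -0.0, 0.699]
force: [0.1, -1.3, 0.6]
grip_width: 0.0853
finger_force: 0.0
```

Emit:
move_arm(
  gripper=[0.8,0.7,0.6,0.5,0.4,0.3,0.2,0.2],
  linear=[
    [0,0,0],
    [0,0,0],
    [0,0,0],
    [0,0,0],
    [0,0,0],
    [0,0,0],
    [0,0,0],
    [0,0,0],
  ],
  twist=[0,0,0,0,0,0,0,0],
)

```text
clock: 19.8
position: [0.4728, 0.0916, 0.0328]
tool_rot: [3.141, -0.001, 0.698]
force: [0.7, -1.1, 9.5]
grip_width: 0.0395
finger_force: 24.4
```

Emit:
move_arm(
  gripper=[0.2,0.2,0.2,0.2,0.2],
  linear=[
    [0,0,-1],
    [0,0,-1.5],
    [0,0,-1.5],
    [0,0,0],
    [0,0,0],
  ],
  twist=[0,0,0,0,0],
)

```text
clock: 20.3
position: [0.4724, 0.0915, 0.0725]
tool_rot: [3.141, -0.0, 0.698]
force: [-0.7, 0.3, -2.8]
grip_width: 0.0392
finger_force: 25.1
```

```bash
python3 p.py 644.5 265 70 40; python3 - <<'E'
from fit import *
s=grab('scene');u=pix(s,[[.4726,.0918,z] for z in(.04,.13)]);print(u)
cv2.imwrite('pics/x.png',s['img'][:,:,::-1])
E
```

```text
twist 0.0 to yaw 40.0 lin cm [24.34 -2.23  0.25] q [ 0.    0.58 -0.42  2.08  0.43  0.56 -1.59]
[[276.09278353 224.24203475]
 [273.79000467 196.45217511]]
```

Emit:
move_arm(
  gripper=[0.2,0.2,0.2,0.2,0.2,0.2,0.2,0.2],
  linear=[
    [1.5,-0.2,0],
    [3,-0.3,0],
    [3.5,-0.3,0],
    [3.5,-0.3,0],
    [3.5,-0.3,0],
    [3.5,-0.3,0],
    [3,-0.3,0],
    [1.5,-0.2,0],
  ],
  twist=[0,0,0,0,0,0,0,0],
)

```text
clock: 21.15
position: [0.6348, 0.2584, 0.071]
tool_rot: [-3.141, 0.001, 0.7]
force: [-0.6, -0.4, -2.4]
grip_width: 0.0391
finger_force: 25.1
```

Emit:
move_arm(
  gripper=[0.2,0.2,0.2,0.2,0.2],
  linear=[
    [1.2,0,0],
    [0,0,1],
    [0,0,0],
    [0,0,0],
    [0,0,0],
  ],
  twist=[0,0,0,0,0],
)

```text
clock: 21.65
position: [0.6432, 0.2636, 0.0623]
tool_rot: [3.142, 0.0, 0.698]
force: [0.3, -0.6, -2.3]
grip_width: 0.0392
finger_force: 25.1
```

```bash
python3 p.py 644.5 265 37 40; python3 - <<'E'
from h import *
s=grab('scene');a=s['img'][90:230,190:370];cv2.imwrite('pics/g10.png',cv2.resize(a,None,fx=4,fy=4,interpolation=cv2.INTER_CUBIC)[:,:,::-1])
E
```

```text
twist 0.0 to yaw 40.0 lin cm [ 0.19 -0.03  2.53] q [-0.23  0.85 -0.41  1.49  0.4   0.88 -1.64]
```

Emit:
move_arm(
  gripper=[0.2,0.2,0.2,0.2,0.2,0.2,0.2],
  linear=[
    [0.2,0,0.8],
    [0,0,0.8],
    [0,0,0.5],
    [0,0,0.3],
    [0,0,0],
    [0,0,0],
    [0,0,0],
  ],
  twist=[0,0,0,0,0,0,0],
)

```text
clock: 22.4
position: [0.6451, 0.2654, 0.0386]
tool_rot: [3.142, -0.0, 0.699]
force: [-0.7, 0.6, -1.4]
grip_width: 0.0394
finger_force: 25.1
```

```bash
python3 p.py 644.5 265 37 40
```

```text
twist 0.0 to yaw 40.0 lin cm [-0.08 -0.01  0.16] q [-0.24  0.88 -0.4   1.49  0.41  0.85 -1.65]
```

Lowering 2 mm more, then opening gently.

Emit:
move_arm(
  gripper=[0.2,0.2,0.2,0.2],
  linear=[
    [0,0,0.1],
    [0,0,0.1],
    [0,0,0],
    [0,0,0],
  ],
  twist=[0,0,0,0],
)

```text
clock: 22.8
position: [0.6454, 0.2656, 0.037]
tool_rot: [3.141, -0.001, 0.698]
force: [-0.6, -1.2, 5.6]
grip_width: 0.0386
finger_force: 26.2
```

Emit:
move_arm(
  gripper=[0.52,0.6,0.7,0.8,0.9,1,1,1],
  linear=[
    [0,0,0],
    [0,0,0],
    [0,0,0],
    [0,0,0],
    [0,0,0],
    [0,0,0],
    [0,0,0],
    [0,0,0],
  ],
  twist=[0,0,0,0,0,0,0,0],
)

```text
clock: 23.6
position: [0.645, 0.2654, 0.0363]
tool_rot: [-3.142, 0.0, 0.699]
force: [0.2, -0.2, 0.3]
grip_width: 0.0852
finger_force: 0.0
```

Emit:
move_arm(
  gripper=[1,1,1,1,1,1,1],
  linear=[
    [0,0,-1],
    [0,0,-2],
    [0,0,-3],
    [0,0,-4],
    [0,0,-3],
    [0,0,0],
    [0,0,0],
  ],
  twist=[0,0,0,0,0,0,0],
)

```text
clock: 24.3
position: [0.6452, 0.2654, 0.1674]
tool_rot: [3.141, -0.001, 0.699]
force: [-0.3, 0.9, -0.9]
grip_width: 0.0854
finger_force: 0.0
```

```bash
python3 p.py 480.5 263 130 13.5
```

```text
twist 26.5 to yaw 13.5 lin cm [-16.08  -3.61   3.74] q [-0.21  0.73 -0.44  1.43  0.34  1.05 -1.6 ]
```

Emit:
move_arm(
  gripper=[1,1,1,1,1,1,1,1],
  linear=[
    [0,0,0],
    [0,0,0],
    [0,0,0],
    [0,0,0],
    [0,0,0],
    [0,0,0],
    [0,0,0],
    [0,0,0],
  ],
  twist=[-8,-8,-8,-8,-8,-8,-8,-7.5],
)

```text
clock: 25.1
position: [0.6445, 0.2651, 0.1652]
tool_rot: [-3.14, 0.0, 1.813]
force: [-0.3, 0.6, -0.4]
grip_width: 0.0856
finger_force: 0.0
```

```bash
python3 p.py 480.5 263 100 103.5; python3 - <<'E'
from fit import *
s=grab('scene');t=grab('top')
for ds in([t],[s]): print(fit(ds,SK,(.6445,.265,0),grey,False))
E
```

```text
twist 0.4 to yaw 103.5 lin cm [  3.62 -16.     6.52] q [-0.07  0.79 -0.7   1.42  0.53  1.12 -0.61]
(array([650.5, 265. ,   0. ]), np.float64(0.625))
(array([655.2, 274.4, -15. ]), np.float64(0.341))
```

Emit:
move_arm(
  gripper=[1,1,1,1,1,1,1,1],
  linear=[
    [0.9,-4,0],
    [0.9,-4,0],
    [0.9,-4,0],
    [0.9,-4,0],
    [0,0,3],
    [0,0,3.5],
    [0,0,0],
    [0,0,0],
  ],
  twist=[0,0,0,0,0,0,0,0],
)

```text
clock: 26.0
position: [0.4808, 0.2632, 0.1016]
tool_rot: [-3.14, -0.0, 1.805]
force: [1.2, 0.4, 0.4]
grip_width: 0.0857
finger_force: 0.0
```

```bash
python3 p.py 480.5 263 7 103.5; python3 - <<'E'
from fit import *
s=grab('scene');t=grab('top')
for ds in([t],[s]): print(fit(ds,SK,(.6445,.265,0),grey,False))
E
```

```text
twist -0.1 to yaw 103.5 lin cm [-0.01 -0.03  9.46] q [-0.11  0.67 -0.7   1.88  0.58  0.8  -0.89]
(array([644.8, 268.1,   1. ]), np.float64(0.546))
(array([656.9, 276. , -31.4]), np.float64(0.293))
```

Emit:
move_arm(
  gripper=[1,1,1,0.9,0.8,0.8,0.8,0.5],
  linear=[
    [0,0,3],
    [0,0,3],
    [0,0,2],
    [0,0,1],
    [0,0,0.4],
    [0,0,0],
    [0,0,0],
    [0,0,0],
  ],
  twist=[0,0,0,0,0,0,0,0],
  squeeze=25,
)

```text
clock: 26.9
position: [0.4815, 0.2632, 0.0082]
tool_rot: [3.14, -0.0, 1.807]
force: [0.1, -0.1, 0.2]
grip_width: 0.0553
finger_force: 0.0
```

Emit:
move_arm(
  gripper=[0.4,0.3,0.2,0.2,0.2,0.2],
  linear=[
    [0,0,0],
    [0,0,0],
    [0,0,0],
    [0,0,0],
    [0,0,0],
    [0,0,0],
  ],
  twist=[0,0,0,0,0,0],
)

```text
clock: 27.5
position: [0.4814, 0.263, 0.008]
tool_rot: [3.141, 0.0, 1.807]
force: [-2.0, -1.9, 9.0]
grip_width: 0.037
finger_force: 24.2
```

Emit:
move_arm(
  gripper=[0.2,0.2,0.2,0.2,0.2,0.2,0.2],
  linear=[
    [0,0,-1],
    [0,0,-2],
    [0,0,-3],
    [0,0,-4],
    [0,0,-3],
    [0,0,0],
    [0,0,0],
  ],
  twist=[0,0,0,0,0,0,0],
)

```text
clock: 28.2
position: [0.4813, 0.2628, 0.1381]
tool_rot: [3.14, 0.0, 1.806]
force: [-0.5, 0.5, -1.4]
grip_width: 0.0376
finger_force: 26.0
```

```bash
python3 p.py 652 -95 140 106.2
```

```text
twist -2.7 to yaw 106.2 lin cm [-39.12   6.41  -0.19] q [-0.09  0.62 -0.73  1.86  0.53  0.87 -0.85]
```

Emit:
move_arm(
  gripper=[0.2,0.2,0.2,0.2,0.2,0.2,0.2,0.2],
  linear=[
    [0,0,0],
    [-3,0.5,0],
    [-4.5,0.7,0],
    [-4.5,0.7,0],
    [-4.5,0.8,0],
    [-4.5,0.8,0],
    [-4.5,0.8,0],
    [-4.5,0.8,0],
  ],
  twist=[-2.7,0,0,0,0,0,0,0],
)

```text
clock: 29.0
position: [0.6138, -0.0128, 0.1362]
tool_rot: [-3.14, -0.001, 1.854]
force: [0.7, 0.8, -0.5]
grip_width: 0.0376
finger_force: 26.0
```

Emit:
move_arm(
  gripper=[0.2,0.2,0.2,0.2,0.2,0.2,0.2],
  linear=[
    [-4.5,0.7,0],
    [-3,0.5,0],
    [-1.6,0.1,0],
    [0,0,3],
    [0,0,4],
    [0,0,0],
    [0,0,0],
  ],
  twist=[0,0,0,0,0,0,0],
)

```text
clock: 29.7
position: [0.6513, -0.0935, 0.0674]
tool_rot: [-3.14, -0.001, 1.855]
force: [-0.5, 0.8, 0.4]
grip_width: 0.0372
finger_force: 26.0
```

```bash
python3 p.py 652 -95 12 106.2; python3 - <<'E'
from fit import *
s=grab('scene');t=grab('top')
for ds in([t],[s]): print(fit(ds,SK,(.6445,.265,0),grey,False))
E
```

```text
twist 0.1 to yaw 106.2 lin cm [-0.16  0.02  5.54] q [ 0.46  0.85 -0.66  1.59  0.62  0.92 -0.14]
(array([644.8, 268.1,   1. ]), np.float64(0.535))
(array([638.7, 274.4,  -9.8]), np.float64(0.503))
```

Seated height is about 0.012, so I'll lower to there and check.

Emit:
move_arm(
  gripper=[0.2,0.2,0.2,0.2,0.2,0.2,0.2,0.2],
  linear=[
    [-0.1,0,2],
    [0,0,2],
    [0,0,0.9],
    [0,0,0.4],
    [0,0,0.2],
    [0,0,0.1],
    [0,0,0],
    [0,0,0],
  ],
  twist=[0,0,0,0,0,0,0,0],
)

```text
clock: 30.6
position: [0.6523, -0.0954, 0.0121]
tool_rot: [3.141, 0.0, 1.854]
force: [-3.1, 0.5, 6.1]
grip_width: 0.0374
finger_force: 26.7
```

```bash
python3 p.py 652 -95 12 106.2
```

```text
twist 0.0 to yaw 106.2 lin cm [ 0.05 -0.02  0.01] q [ 0.44  0.92 -0.62  1.61  0.67  0.83 -0.17]
```

Emit:
move_arm(
  gripper=[0.55,0.65,0.65,0.65,0.65,0.65,0.65,0.65],
  linear=[
    [0,0,0],
    [0,0,0],
    [0,0,0],
    [0,0,-1],
    [0,0,-3],
    [0,0,-5],
    [0,0,-5],
    [0,0,0],
  ],
  twist=[0,0,0,0,0,0,0,0],
)

```text
clock: 31.4
position: [0.6549, -0.0952, 0.1588]
tool_rot: [3.133, 0.003, 1.854]
force: [0.9, -0.1, -0.9]
grip_width: 0.0557
finger_force: 0.0
```

Emit:
move_arm(
  gripper=[0.65,0.65,0.65,0.65,0.65,0.65,0.65,0.65],
  linear=[
    [-2,-4.5,0],
    [-2,-4.5,0],
    [-3,-4,0],
    [-3,-4,0],
    [-3,-4,0],
    [-4,-3,0],
    [-4,-2,0],
    [0,0,0],
  ],
  twist=[0,0,0,0,0,0,0,0],
)

```text
clock: 32.2
position: [0.4582, -0.3763, 0.1515]
tool_rot: [-3.14, 0.002, 1.846]
force: [0.4, 1.0, -0.8]
grip_width: 0.0554
finger_force: 0.0
```

```bash
python3 p.py 400 -350 200 106.2; python3 - <<'E'
from fit import *
s=grab('scene');t=grab('top')
for nm,p,q,cd in(('match',MB,(.652,-.095,np.radians(16.2)),red),('shk',SK,(.6445,.265,0),grey)):
  for ds in([t],[s]): print(nm,fit(ds,p,q,cd,nm!='shk'))
A=cv2.resize(t['img'][140:260,240:470],None,fx=3.3,fy=3.3,interpolation=cv2.INTER_CUBIC)[:195*2]
B=cv2.resize(s['img'][100:270,240:500],None,fx=1.0,fy=1.0)
B1=cv2.resize(s['img'][110:190,240:310],None,fx=2.5,fy=2.5,interpolation=cv2.INTER_CUBIC)
B2=cv2.resize(s['img'][195:275,345:435],None,fx=2.5,fy=2.5,interpolation=cv2.INTER_CUBIC)
B3=cv2.resize(s['img'][225:305,410:500],None,fx=2.5,fy=2.5,interpolation=cv2.INTER_CUBIC)
W=np.hstack([B1,B2,B3]);W=np.hstack([W,np.zeros((W.shape[0],A.shape[1]-W.shape[1],3),np.uint8)])
c=np.vstack([A,W]);print(c.shape);cv2.imwrite('pics/fin.png',c[:,:,::-1])
E
```

```text
twist -0.4 to yaw 106.2 lin cm [ 4.15 -4.86 -4.85] q [ 1.08  0.66 -0.73  1.73  0.53  0.95  0.42]
match (array([653.4, -81.9,  11.8]), np.float64(0.565))
match (array([652. , -95. ,  16.2]), np.float64(inf))
shk (array([644.8, 268.1,   1. ]), np.float64(0.535))
shk (array([630. , 264.5,  11.4]), np.float64(0.506))
(590, 759, 3)fit.py:24: RuntimeWarning: divide by zero encountered in scalar divide
  return sum(np.abs(mask(d,parts,q)-t).sum()/t.sum() for d,t in zip(ds,T))/len(ds)
  np.max(np.abs(fsim[0] - fsim[1:])) <= fatol):
```

View pics/fin.png

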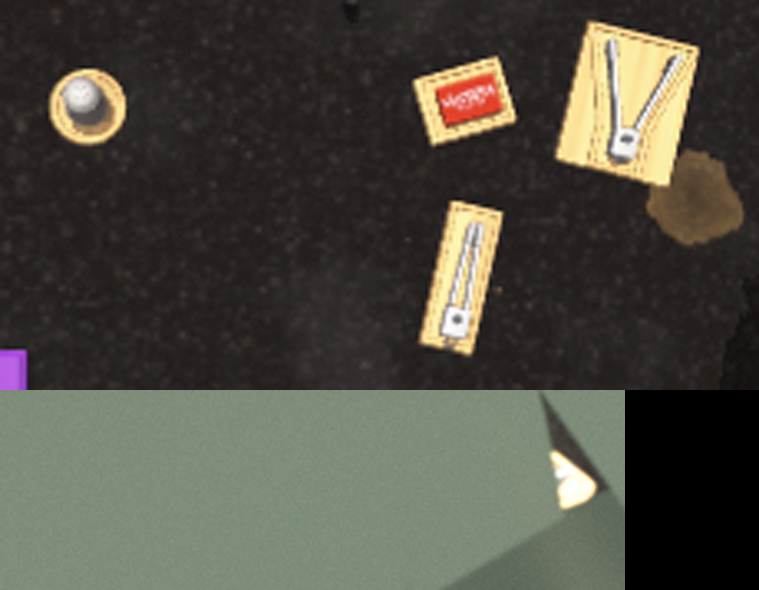

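The top view shows all four things inside their rests. The matchbox at (470,98) is slightly right of its rest's centre at (465,101), so I'll check it and the shaker numerically.

```bash
python3 - <<'E'
from h import *
d=grab('top');h=cv2.cvtColor(d['img'],cv2.COLOR_RGB2HSV).astype(int)
def c(m,b,z):
    k=np.zeros(m.shape,bool);k[b[0]:b[1],b[2]:b[3]]=1;ys,xs=np.where(m&k);w=world(d,np.c_[xs,ys],z)[:,:2]*1000
    (cx,cy),s,a=cv2.minAreaRect(w.astype(np.float32));print(len(xs),w.mean(0).round(1),'rect',round(cx,1),round(cy,1),np.round(s,1),round(a,1))
c(((h[...,0]<8)|(h[...,0]>172))&(h[...,1]>140),(150,190,360,400),.021)
w=(h[...,0]>12)&(h[...,0]<32)&(h[...,1]>70)&(h[...,2]>100)
c(w,(150,190,360,400),.009)
c((h[...,1]<50)&(h[...,2]>105),(150,190,250,285),.084)
c(w|(h[...,2]>90),(150,190,250,285),.009)
c((h[...,0]>170)&(h[...,1]>300),(0,1,0,1),0) if 0 else None
c((h[...,1]<45)&(h[...,2]>105),(195,240,190,235),.04)
E
```

```text
156 [649.1 -94.8] rect 650.4 -95.3 [36.4 55.6] 15.5
345 [650.4 -91. ] rect 651.5 -93.9 [67. 87.] 16.3
100 [642.4 262.2] rect 640.4 264.2 [32.1 36.9] 51.1
402 [644.3 266.5] rect 643.8 266.1 [70.  69.1] 0.8
669 [500.  425.1] rect 500.2 425.3 [85.  87.9] 0.3
```

```bash
python3 -c "
from h import *
print(bot.job_done())"
```

```text
the job is handed in; nothing more can be done
None
```

I put all four things on their own rests and handed the job in at about 32 s of the 109 s allowed. Last checks put the tongs, shaker and matchbox within about 4 mm of their rests' centres, and the tin had not moved. I did not re-measure the mug, and the hand-in gave no verdict.

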